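Lock the slide carrier in the sloping reader dock

TASK

Load the slide carrier into the sloping reader dock: lay it flat in the open lower part of the lane, below the pawl, with its long bare end towards the hood, and push it up the lane past the sprung pawl to the end stop, so that the pawl springs back behind it. Then draw it back down until its rear end rests against the pawl, which is its reading position, and let go; leave the other things on the bench where they are.

Things in the scene. Friction and masses are not known exactly. Their poses are not given: they have to be found in the camera images.
- carrier: Loose grey plastic slide carrier, 0.18 to 0.35 kg: plate 120 mm long (its x) x 70 wide (y) x 16 high (z) with two glass slides and an upright grip fin on top. Origin: centre of its underside. The +x end is the long bare end (58 of plate in front of the fin), the -x end is the rear end, which the pawl catches.
- lane: Aluminium lane of the fixed dock, rising away from the robot at 28.6 degrees. Origin: middle of the floor's low edge, on the floor, 30 above the bench. x up the lane, y across to the left, z square off the floor. Floor x = 0 to 340; side walls 20 high, 76 apart, low end open. A carrier with its origin below x = 70 is clear of the pawl; resting back on the pawl its origin is at x = 235, y within 3 of 0, z = 0
- pawl_tip (a point): Free end of the steel pawl, 10 above the lane floor. The pawl is a finger 50 long, 14 high, in a gap of the left (+y) wall: pivot at lane x = 125, y = 44, end at x = 175, reaching 16 into the lane. A carrier pushed up the lane (5 to 15 N, with the friction) swings it aside; once the carrier's rear end has passed x = 175 it snaps back and blocks the way down
- pawl (a joint): Turn of the pawl: 0 = sprung in, reaching into the lane; about 0.3 rad = pushed aside, level with the wall
- jar_near: Bystander: specimen jar with screw lid, diameter 52, height 62, standing loose beyond the carrier. Origin: centre of its underside
- jar_left: Bystander: specimen jar with screw lid, diameter 52, height 62, loose, at the left. Origin: centre of its underside
- beaker: Bystander: beaker, diameter 54, height 70, loose, at the right. Origin: centre of its underside
- fin (a point): Middle of the fin's grip zone, at x = -20, y = 0, z = 49 of the carrier. The fin is 44 long in the carrier's x, 12 thick in y, and rises from 16 to 67 above the underside; grip it across y. Let go on the slope below the pawl, the carrier may slide back down
- end_stop (a point): Middle of the foot of the end stop's near face, a cross bar 20 high at lane x = 313, under the hood; a carrier against it has its origin at lane x = 253
- hood_edge (a point): Middle of the lower front edge of the white hood, at lane x = 266. The hood reaches from there to x = 340, its underside 27 and its top 64 above the lane floor. The carrier's bare end goes under it, the fin stays outside

How it is judged (in metres and radians):
On the way, in this order (a step that is already met when the one before it is completed fails the run):
1. the carrier lies flat in the lower part of the lane, bare end up the lane, still short of the pawl's tip (x of carrier in the frame of lane between 0 and 0.105 m and y of carrier in the frame of lane between -0.006 and 0.006 m and z of carrier in the frame of lane between -0.004 and 0.006 m and angle between the x axis of carrier and the x axis of lane, either way round below 0.12 rad), for 0.1 s.
2. the carrier has been pushed up to within 7 mm of the end stop and the pawl has sprung back behind it (x of carrier in the frame of lane above 0.246 m and z of carrier in the frame of lane below 0.008 m and value of joint pawl below 0.08 rad), for 0.1 s.
At the end, for the whole second after the job is handed in: The carrier lies still and flat in the lane, square to it, above the sprung-in pawl, its rear end within 5 mm of the pawl's end (carrier origin 230 to 240 mm up the lane), and is released (x of carrier in the frame of lane between 0.23 and 0.24 m and y of carrier in the frame of lane between -0.006 and 0.006 m and z of carrier in the frame of lane between -0.004 and 0.004 m and angle between the x axis of carrier and the x axis of lane, either way round below 0.08 rad and value of joint pawl below 0.08 rad and linear speed of carrier below 0.01 m/s); the robot touches nothing.
It fails at once if a bystander has been moved more than 30 mm (distance of any of jar_near, jar_left, beaker from where it was at the start of the episode above 0.03 m).
It also fails if it takes over 51 s, if anything falls off the work surface, if the arm or the gripper's body presses on something with over 40 N, if the wrist force passes 120 N, or if a joint passes its speed limit or range.

ROBOT

A 7-joint arm with a two-finger parallel gripper is mounted at the origin on a cart in front of the work surface, level with it; the furniture and walls round the work are solid. World frame = base frame: x ahead of the robot, y to its left, z up, the work surface at z = 0. Lengths are in mm, angles in rad, forces in N, time in s.
With the tool pointing down it reaches from about 425 to 1025 mm from the base axis. Payload 3.6 kg.
Tool frame: the origin (TCP) lies on the centre line of the jaws, within the pads' length; the fingertips stand 25 mm ahead of it and the grasp point (between the pads) lies 6 mm ahead of it; z points along the fingers, y is the line along which they close (so a half turn about z gives the same grasp; the last joint's range is limited). The gripper opens to 85 mm and grips with 20 to 120 N. Pads are 22 mm wide; open, the fingers measure 114 mm over their backs; the gripper's body (76 mm by 85 mm) begins 54 mm behind the grasp point. The pads swing forward as they close: fully open they stand 13 mm farther back than shut.
Start: joints at [1.091, 0.591, 0.048, 1.609, -0.033, 0.943, -0.034], TCP at [272.82, -671.713, 256.302] pointing down, gripper open.
Joint ranges: [-2.69, 2.69], [-0.47, 2.24], [-1.27, 1.36], [0.19, 2.51], [-1.53, 4.68], [0.08, 2.07], [-3.09, 3.09]. Speed limits (rad/s): [2.57, 2.57, 3.14, 3.14, 3.14, 3.14, 3.14].

INTERFACE

Orientations are given as a unit quaternion [x, y, z, w].
In Python, from bench import observe, snapshot, sign_off gives the robot as it stands.
- The arm moves only by the tool play_rows, never from a script. Its argument "targets" is a list of rows, each a list of 2 entries, a list of its own where there are three numbers: the shift along the tool's x, y, z normalised to -1 to 1, where 1 is 500 mm, then the turn, a rotation vector about the tool's x, y, z normalised to -1 to 1, where 1 is pi/2 rad. In form: [[[tx, ty, tz], [wx, wy, wz]], ...]. A call has 1 to 8 rows; each row shifts and turns the commanded pose from where the row before left it, along the tool's axes as they then stand; what a row does not reach is not made up. A row lasts 1/12 s, in which the tool goes at most 41.7 mm and 7.16 degrees, less where a joint would pass 70% of its speed; a pose out of reach is approached as far as the arm can. A call with a number of a shift or a turn outside -1 to 1 is refused whole. A call with a gripper value outside its range is refused whole. "gripper" is the opening, from 0 (shut) to 1 (fully open), set as the call begins (left out, the last holds). The fingers move at their own pace and stop on an object; "squeeze" is the grip in N (left out, the last holds). Time passes only in rows, so rows that do not move let the fingers close. It gives the time, the measured TCP pose, the force, the opening and the grip force at its end, in the units of the state.
- observe(): the state, without advancing time (a new reading comes with each control period).
- snapshot(name): name is "scene" or "top" or "wrist"; returns a dict with "color" (480x640x3 uint8, red, green, blue), "fx", "fy", "cx", "cy" (pixels), "pose" (4x4, takes a point from camera to world coordinates); the wrist camera has in their place "T_tool_cam" (4x4, takes a point from camera to tool coordinates, whose origin is the TCP and whose axes are the flange's). Camera axes: x right, y up, looking along -z (the intrinsics and any distortion apply to the point x, -y, -z); pixel columns grow to the right and rows downward; lengths in mm; the calibration is good to about 2 mm. A picture is of the moment at which its call begins: read the wrist's pose just before it. There is no depth.
- sign_off(): hands the job in; it is judged then, once.
The state is a dict: "t": time; "qpos": joint angles; "qd": joint speeds; "joint_efforts": joint torques, N m; "position": TCP position; "ee_rot": TCP orientation; "wrist_force": force on the tool from outside, world axes, zero at the start; "torque": the same for the moment, N m; "width": opening from 0.0 (shut) to 1.0 (fully open); "grip_force": force on a finger pad.
Only numpy, scipy, OpenCV 4.12 (cv2) and the standard library are available. Lean on these libraries where they do the work, as an engineer would, in place of code of your own. Each camera call takes 0.05 s, during which the arm holds its last target. There are 200 camera calls.

## Working session

There is one attempt and no reset: what is moved stays moved. The work goes in short steps, Python scripts to look and compute and a tool call to move; the robot and the scene stay as the last step left them, time stands still between calls to the robot, and variables do not carry over. Pictures are saved under pics/ and viewed, at most 10 in all, crops included, and the job is handed in when it is done.

Besides the shell and the picture viewer there is one more tool, called after "Request:" as a command line: name --argument value ..., lists and objects as JSON in quotes. play_rows: Moves the arm, as the interface text tells. Its arguments: {"type":"object","properties":{"targets":{"type":"array"},"gripper":{"type":"number"},"squeeze":{"type":"number"}},"required":["targets"]}

```bash
mkdir -p pics; python3 - <<'E'
from bench import *
import cv2,numpy as np,pickle
s=observe();print(s)
d={}
for n in("scene","top","wrist"):
    k=snapshot(n);d[n]=k;cv2.imwrite(f"pics/{n}0.png",k["color"][:,:,::-1])
    print(n,k["fx"],k["fy"],k["cx"],k["cy"],k.get("pose",k.get("T_tool_cam")).round(3).tolist(),[q for q in k])
pickle.dump(d,open("d0.pkl","wb"))
E
```

```text
{'t': 0.0, 'qpos': array([ 1.09150572,  0.59210689,  0.04829909,  1.60983707, -0.03330111,
        0.94275373, -0.0337009 ]), 'qd': array([-2.94467921e-05, -2.56949101e-04,  1.11052452e-03,  1.62247290e-03,
       -1.46639164e-04,  1.91011233e-04, -1.79002108e-05]), 'joint_efforts': array([-3.00249376e-04, -5.48691988e+01,  1.54614296e+00, -1.98124194e+01,
        9.41504171e-03,  8.66151735e-03,  1.32920789e-06]), 'position': array([ 272.52241215, -670.97552815,  255.14419576]), 'ee_rot': array([ 9.81445073e-01,  1.91740048e-01, -2.82374019e-04, -1.11492630e-03]), 'wrist_force': array([-0.59984207,  0.4628468 ,  0.86426459]), 'torque': array([-0.01405184, -0.05430192, -0.02837059]), 'grip_force': 0.0, 'width': 1.002791297730803}
scene 567.6600096015653 567.6600096015653 315.6285594177443 242.9509349926841 [[-0.5, 0.431, -0.751, -553.922], [-0.866, -0.254, 0.431, 651.414], [-0.005, 0.866, 0.5, 910.284], [0.0, 0.0, 0.0, 1.0]] ['color', 'fx', 'fy', 'cx', 'cy', 'pose']
top 540.8905502842903 540.8905502842903 325.24914699071815 235.76534054636153 [[-0.023, 0.99, -0.136, 404.779], [-1.0, -0.024, -0.009, -5.27], [-0.012, 0.136, 0.991, 1389.372], [0.0, 0.0, 0.0, 1.0]] ['color', 'fx', 'fy', 'cx', 'cy', 'pose']
wrist 343.86855433583173 343.86855433583173 320.5886565351637 239.98050099072705 [[0.0, 0.96, 0.28, 70.017], [1.0, -0.0, -0.0, 0.779], [-0.0, 0.28, -0.96, -116.706], [0.0, 0.0, 0.0, 1.0]] ['color', 'fx', 'fy', 'cx', 'cy', 'T_tool_cam']
```

View pics/top0.png

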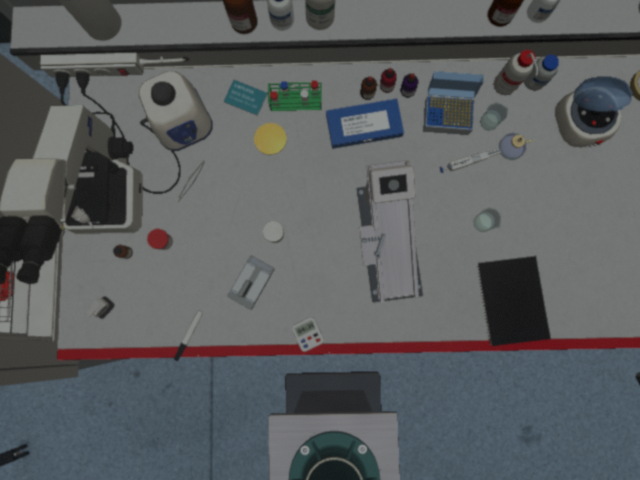

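View pics/scene0.png

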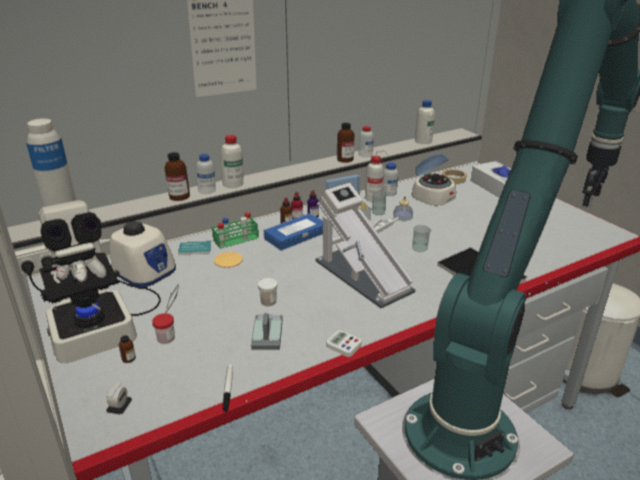

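The top view shows the carrier at about (252,282), the white jar at (273,231), the red jar at (158,239), the beaker at (486,219), and the dock from about (397,300) up to the hood at (390,180). I'll zoom in on the carrier and dock.

```bash
python3 - <<'E'
import cv2,numpy as np
t=cv2.imread("pics/top0.png");s=cv2.imread("pics/scene0.png")
a=cv2.resize(t[245:320,215:290],(375,375),interpolation=3)
c=cv2.resize(s[305:355,240:300],(375,312)) 
b=cv2.resize(t[150:310,350:430],(300,600),interpolation=3)
o=np.zeros((600,700,3),np.uint8);o[:375,:375]=a;o[375:,:375]=c[:225];o[:,390:690]=b
o=cv2.convertScaleAbs(o,alpha=1.3);cv2.imwrite("pics/z0.png",o)
E
```

```text
(no output)
```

View pics/z0.png

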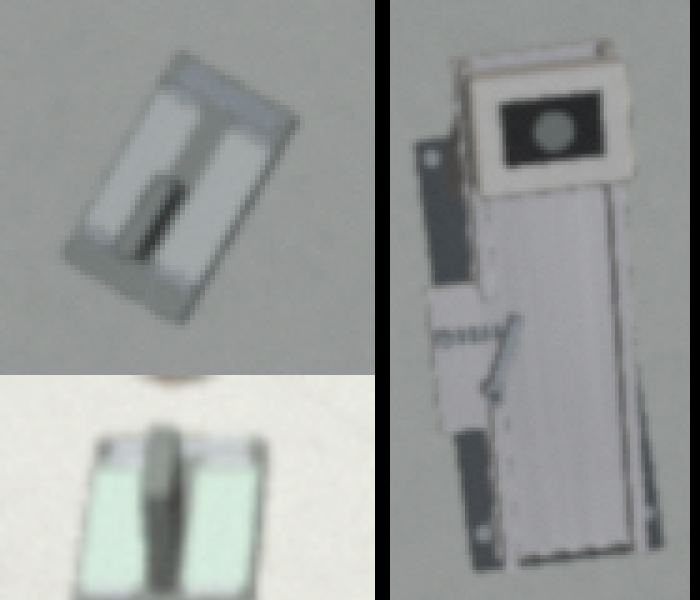

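The top crop shows the carrier's plate corners. Its fin sits towards the lower-left end, so the bare end points to the upper right. The dock's low edge is at crop (515,563)–(632,547) and the hood's front edge at (482,195)–(632,182). Next I'll cast rays.

```bash
cat > h.py <<'E'
import numpy as np,cv2
from scipy.spatial.transform import Rotation as R
def ray(k,T,uv,z):
    uv=np.atleast_2d(np.asarray(uv,float))
    d=np.c_[(uv[:,0]-k["cx"])/k["fx"],-(uv[:,1]-k["cy"])/k["fy"],-np.ones(len(uv))]@T[:3,:3].T
    o=T[:3,3];return o+d*((z-o[2])/d[:,2])[:,None]
def toolT(s):
    T=np.eye(4);T[:3,:3]=R.from_quat(s["ee_rot"]).as_matrix();T[:3,3]=s["position"];return T
E
python3 - <<'E'
from h import *;import pickle
d=pickle.load(open("d0.pkl","rb"));k=d["top"];T=k["pose"]
c=np.array([(178,52),(298,120),(182,322),(66,250)])/5+[214.5,244.5]
p=ray(k,T,c,16);print(p.round(1));m=p.mean(0);v=(p[0]+p[1]-p[2]-p[3])/2;w=(p[0]+p[3]-p[1]-p[2])/2
print("car",m.round(1),np.linalg.norm(v),np.linalg.norm(w),np.arctan2(v[1],v[0]),np.arctan2(-w[0],w[1]))
f=lambda q:np.array(q)/3.75+[349.5,149.5]
lo=ray(k,T,f([(507,563),(632,547)]),30);hi=ray(k,T,f([(482,195),(632,182)]),213.5)
print(lo.round(1),hi.round(1));g=hi.mean(0)-lo.mean(0);print(np.linalg.norm(g[:2]),np.arctan2(g[1],g[0]),lo.mean(0))
for n,u,z in(("jn",(273,231),62),("jl",(158,239),62),("bk",(486,219),70)):print(n,ray(k,T,u,z).round(0))
E
```

```text
[[548.4 200.2  16. ]
 [512.2 139.2  16. ]
 [411.6 198.7  16. ]
 [449.1 257.4  16. ]]
car [480.3 198.9  16. ] 115.73097691666409 70.27923995743923 -0.5283256008157438 -0.5517687907779653
[[ 421.2 -385.9   30. ]
 [ 429.9 -469.2   30. ]] [[ 634.1 -333.3  213.5]
 [ 639.7 -421.7  213.5]]
217.1921508369319 0.23266308346029319 [ 425.56368831 -427.59796138   30.        ]
jn [[602. 136.  62.]]
jl [[589. 422.  62.]]
bk [[ 618. -390.   70.]]
```

```bash
python3 - <<'E'
from h import *;import pickle
d=pickle.load(open("d0.pkl","rb"));k=d["top"];T=k["pose"]
f=lambda q:(np.array(q)-[390,0])/3.75+[349.5,149.5]
lo=ray(k,T,f([(507,563),(632,547)]),30);hi=ray(k,T,f([(482,195),(632,182)]),213.5)
print(lo.round(1),hi.round(1));g=hi.mean(0)-lo.mean(0);print(np.linalg.norm(g[:2]),np.arctan2(g[1],g[0]),lo.mean(0))
print("edge yaw",[np.arctan2(e[0][0]-e[1][0],-(e[0][1]-e[1][1])) for e in(lo,hi)])
# approach: tool pose above fin, tool y across carrier; tool +x = -car x or car x
s=np.array([272.5,-671,255.])
q=R.from_quat([.98145,.19174,-.0003,-.0011]).as_matrix();print(q.round(3))
E
```

```text
[[ 427.1 -127.6   30. ]
 [ 435.8 -211.    30. ]] [[ 639.9 -104.2  213.5]
 [ 645.4 -192.8  213.5]]
212.19801830830255 0.09808221583840046 [ 431.46939463 -169.30419539   30.        ]
edge yaw [np.float64(-3.0380178340611264), np.float64(-3.0786027851494544)]
[[ 0.926  0.376 -0.001]
 [ 0.376 -0.926  0.002]
 [-0.    -0.002 -1.   ]]
```

Request:
play_rows --targets '[[[0.0507, -0.0551, -0.0075], [0, 0, 0]], [[0.0507, -0.0551, -0.0075], [0, 0, 0]], [[0.0507, -0.0551, -0.0075], [0, 0, 0]], [[0.0507, -0.0551, -0.0075], [0, 0, 0]], [[0.0507, -0.0551, -0.0075], [0, 0, 0]], [[0.0507, -0.0551, -0.0075], [0, 0, 0]], [[0.0507, -0.0551, -0.0075], [0, 0, 0]], [[0.0507, -0.0551, -0.0075], [0, 0, 0]]]' --gripper 1

```text
t: 0.82
position: [377.9, -389.3, 286.3]
ee_rot: [0.981, 0.192, -0.0, -0.0]
wrist_force: [-0.1, 0.2, -0.1]
width: 1.002
grip_force: 0.0
```

Request:
play_rows --targets '[[[0.0507, -0.0551, -0.0075], [0, 0, 0]], [[0.0507, -0.0551, -0.0075], [0, 0, 0]], [[0.0507, -0.0551, -0.0075], [0, 0, 0]], [[0.0507, -0.0551, -0.0075], [0, 0, 0]], [[0.0344, -0.067, 0.0075], [0, 0, 0]], [[0.0344, -0.067, 0.0075], [0, 0, 0]], [[0.0344, -0.067, 0.0075], [0, 0, 0]], [[0.0344, -0.067, 0.0075], [0, 0, 0]]]'

```text
t: 1.48
position: [443.2, -99.1, 286.2]
ee_rot: [0.981, 0.192, 0.0, 0.0]
wrist_force: [1.0, 0.9, 0.7]
width: 1.003
grip_force: 0.0
```

```bash
python3 - <<'E'
from bench import *
from h import *
import pickle
s=observe();k=snapshot("wrist");k["s"]=s;cv2.imwrite("pics/w1.png",k["color"][:,:,::-1]);pickle.dump(k,open("w1.pkl","wb"));print(s["qd"].round(3),s["position"])
E
```

```text
[-0.762 -0.028 -0.269  0.178  0.079 -0.155 -1.07 ] [443.21698988 -99.1199723  286.22061517]
```

Request:
play_rows --targets '[[[0.0344, -0.067, 0.0075], [0, 0, 0]], [[0.0344, -0.067, 0.0075], [0, 0, 0]], [[0.0344, -0.067, 0.0075], [0, 0, 0]], [[0.0344, -0.067, 0.0075], [0, 0, 0]], [[0.0344, -0.067, 0.0075], [0, 0, 0]], [[0.0344, -0.067, 0.0075], [0, 0, 0]], [[0.0344, -0.067, 0.0075], [0, 0, 0]], [[0.0344, -0.067, 0.0075], [0, 0, 0]]]'

```text
t: 2.2
position: [470.1, 200.6, 256.1]
ee_rot: [0.981, 0.192, -0.0, 0.0]
wrist_force: [1.2, 0.0, 0.3]
width: 1.0
grip_force: 0.0
```

Request:
play_rows --targets '[[[0, 0, 0], [0, 0, 0.0732]], [[0, 0, 0], [0, 0, 0.0732]], [[0, 0, 0], [0, 0, 0.0732]], [[0, 0, 0], [0, 0, 0.0732]], [[0, 0, 0], [0, 0, 0.0732]], [[0, 0, 0], [0, 0, 0.0732]], [[0, 0, 0], [0, 0, 0.0732]], [[0, 0, 0], [0, 0, 0.0732]]]'

```text
t: 2.87
position: [470.2, 198.9, 256.2]
ee_rot: [0.964, -0.267, -0.0, 0.0]
wrist_force: [-0.0, -0.0, -0.5]
width: 1.003
grip_force: 0.0
```

Request:
play_rows --targets '[[[0, 0, 0], [0, 0, 0]], [[0, 0, 0], [0, 0, 0]]]'

```text
t: 3.03
position: [470.1, 199.1, 256.2]
ee_rot: [0.965, -0.262, -0.0, 0.0]
wrist_force: [0.3, 0.7, 0.0]
width: 0.998
grip_force: 0.0
```

```bash
python3 - <<'E'
from bench import *
from h import *
import pickle
s=observe();k=snapshot("wrist");k["s"]=s;cv2.imwrite("pics/w2.png",k["color"][:,:,::-1]);pickle.dump(k,open("w2.pkl","wb"));print(s["qd"].round(3),s["position"],s["ee_rot"])
a=cv2.imread("pics/w1.png");b=cv2.imread("pics/w2.png")
o=np.hstack([cv2.resize(a,(400,300)),cv2.resize(b,(400,300))])
cv2.imwrite("pics/c1.png",o)
E
```

```text
[ 0.01  -0.    -0.012 -0.002  0.001 -0.     0.004] [470.13467528 199.06323165 256.18724667] [ 9.64956617e-01 -2.62409393e-01 -4.36177509e-05  1.88977743e-04]
```

View pics/w2.png

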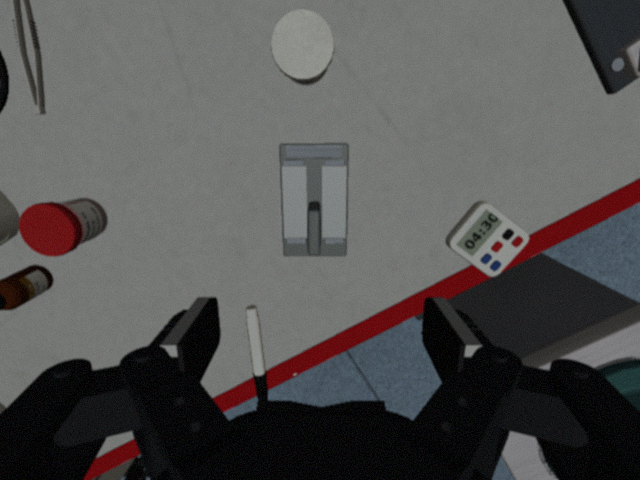

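View pics/w1.png

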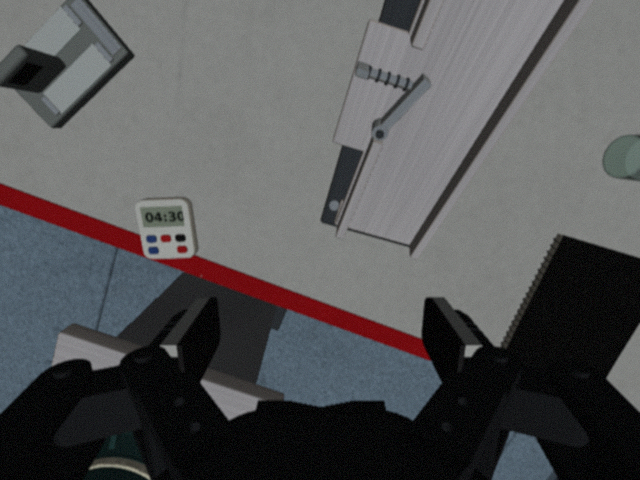

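w2 shows the carrier's plate corners at about (281,144), (349,144), (347,256) and (284,255). The fin is towards the lower end, so the bare end points along tool +x. w1 shows the lane's low floor corners at about (349,232) and (411,244), with the pawl pivot at (379,130) and its tip at (427,80).

```bash
python3 - <<'E'
from h import *;import pickle
k=pickle.load(open("w2.pkl","rb"));T=toolT(k["s"])@k["T_tool_cam"]
p=ray(k,T,[(281,144),(349,144),(347,256),(284,255)],16)
m=p.mean(0);v=(p[0]+p[1]-p[2]-p[3])/2;w=(p[0]+p[3]-p[1]-p[2])/2
y=np.arctan2(v[1],v[0]);print("car",m.round(1),np.linalg.norm(v),np.linalg.norm(w),y,np.arctan2(-w[0],w[1]))
f=ray(k,T,[(314,203),(314,254)],67);print("fin top-front/back",f.round(1))
tx=toolT(k["s"])[:3,0];print("tool yaw",np.arctan2(tx[1],tx[0]),"fin pred",m[:2]-20*np.array([np.cos(y),np.sin(y)]))
k=pickle.load(open("w1.pkl","rb"));T=toolT(k["s"])@k["T_tool_cam"]
lo=ray(k,T,[(349,232),(411,244)],30);print("low",lo.round(1),lo.mean(0),np.linalg.norm(lo[0]-lo[1]),np.arctan2(lo[0][0]-lo[1][0],lo[0][1]-lo[1][1])*-1)
s,c=np.sin(np.radians(28.6)),np.cos(np.radians(28.6))
# pivot top at lane (125,44,17), tip top at (175,22,17)
for uv,X,Y in(((379,130),125,44),((427,80),175,25)):
    q=ray(k,T,uv,30+X*s+17*c)[0];print(q.round(1),"horizontal lane x",X*c-17*s)
    for yaw in(.07,.09,.11):
        u=np.array([np.cos(yaw),np.sin(yaw)]);n=np.array([-u[1],u[0]]);print(yaw,(q[:2]-(X*c-17*s)*u-Y*n).round(1))
# right wall inner top line end pts
r=ray(k,T,[(415,250)],30+20*c);print(r)
E
```

```text
car [479.1 198.5  16. ] 117.68187702479125 68.506057502805 -0.5304893154788619 -0.53912831581549
fin top-front/back [[486.5 194.6  67. ]
 [445.  219.3  67. ]]
tool yaw -0.5310365089002125 fin pred [461.88555982 208.65114234]
low [[ 428.2 -140.5   30. ]
 [ 441.8 -211.3   30. ]] [ 435.00781546 -175.90981827   30.        ] 72.00476717806139 0.1891464246783578
[ 533.7 -115.4  104.8] horizontal lane x 101.61011034350726
0.07 [ 435.4 -166.4]
0.09 [ 436.4 -168.3]
0.11 [ 437.5 -170.3]
[ 576.5 -129.9  128.7] horizontal lane x 145.50925911490629
0.07 [ 433.1 -165. ]
0.09 [ 433.8 -167.9]
0.11 [ 434.6 -170.7]
[[ 440.42695082 -211.83509384   47.55965951]]
```

Request:
play_rows --targets '[[[-0.0034, -0.0011, 0.0574], [0, 0, 0]], [[-0.0034, -0.0011, 0.0574], [0, 0, 0]], [[-0.0034, -0.0011, 0.0574], [0, 0, 0]], [[-0.0034, -0.0011, 0.0574], [0, 0, 0]], [[-0.0034, -0.0011, 0.0574], [0, 0, 0]], [[-0.0034, -0.0011, 0.0574], [0, 0, 0]], [[-0.0034, -0.0011, 0.0574], [0, 0, 0]], [[0, 0, 0], [0, 0, 0]]]'

```text
t: 3.75
position: [459.1, 207.7, 51.1]
ee_rot: [0.965, -0.262, -0.003, 0.003]
wrist_force: [0.4, -0.8, -0.3]
width: 0.999
grip_force: 0.0
```

Request:
play_rows --targets '[[[0, 0, 0], [0, 0, 0]], [[0, 0, 0], [0, 0, 0]], [[0, 0, 0], [0, 0, 0]], [[0, 0, 0], [0, 0, 0]], [[0, 0, 0], [0, 0, 0]], [[0, 0, 0], [0, 0, 0]], [[0, 0, 0], [0, 0, 0]], [[0, 0, 0], [0, 0, 0]]]' --gripper 0 --squeeze 90

```text
t: 4.42
position: [463.0, 209.2, 56.7]
ee_rot: [0.965, -0.264, 0.001, -0.001]
wrist_force: [0.3, 0.6, 7.7]
width: 0.128
grip_force: 88.1
```

Request:
play_rows --targets '[[[0, 0, -0.061], [0, 0, -0.0665]], [[0, 0, -0.061], [0, 0, -0.0665]], [[0, 0, -0.061], [0, 0, -0.0665]], [[0, 0, -0.061], [0, 0, -0.0665]], [[0, 0, -0.061], [0, 0, -0.0665]], [[0, 0, -0.061], [0, 0, -0.0665]], [[0, 0, 0], [0, 0, 0]]]'

```text
t: 5.0
position: [464.5, 209.9, 243.8]
ee_rot: [0.999, 0.048, 0.005, -0.002]
wrist_force: [1.4, 1.0, -3.4]
width: 0.129
grip_force: 88.8
```

Request:
play_rows --targets '[[[-0.0087, 0.0745, 0], [0, 0, 0]], [[-0.0087, 0.0745, 0], [0, 0, 0]], [[-0.0087, 0.0745, 0], [0, 0, 0]], [[-0.0087, 0.0745, 0], [0, 0, 0]], [[-0.0087, 0.0745, 0], [0, 0, 0]], [[-0.0087, 0.0745, 0], [0, 0, 0]], [[-0.0087, 0.0745, 0], [0, 0, 0]], [[-0.0087, 0.0745, 0], [0, 0, 0]]]'

```text
t: 5.67
position: [453.1, -93.1, 237.6]
ee_rot: [0.999, 0.046, -0.001, -0.0]
wrist_force: [0.4, -0.2, -2.6]
width: 0.13
grip_force: 88.7
```

Request:
play_rows --targets '[[[-0.0087, 0.0745, 0], [0, 0, 0]], [[-0.0087, 0.0745, 0], [0, 0, 0]], [[0, 0, 0], [0, 0.0636, 0]], [[0, 0, 0], [0, 0.0636, 0]], [[0, 0, 0], [0, 0.0636, 0]], [[0, 0, 0], [0, 0.0636, 0]], [[0, 0, 0], [0, 0.0636, 0]], [[0, 0, 0], [0, 0, 0]]]'

```text
t: 6.33
position: [449.7, -163.7, 237.0]
ee_rot: [0.975, 0.044, 0.216, -0.017]
wrist_force: [0.1, -0.6, -3.0]
width: 0.126
grip_force: 89.1
```

Request:
play_rows --targets '[[[0, 0, 0], [0, 0, 0]], [[0, 0, 0], [0, 0, 0]]]'

```text
t: 6.5
position: [455.0, -163.9, 239.3]
ee_rot: [0.975, 0.047, 0.218, -0.016]
wrist_force: [-1.2, 0.6, -2.8]
width: 0.13
grip_force: 89.1
```

```bash
python3 - <<'E'
from bench import *
from h import *
import pickle
s=observe();k=snapshot("wrist");k["s"]=s;t=snapshot("top")
cv2.imwrite("pics/w3.png",k["color"][:,:,::-1]);pickle.dump((k,t),open("w3.pkl","wb"))
print(s["qpos"].round(2),s["position"],s["width"],s["wrist_force"]);print(toolT(s).round(3))
E
```

```text
[ 0.8   0.27 -0.51  2.37 -0.4   0.15 -0.76] [ 455.00266916 -163.89981368  239.32340667] 0.13046732513621132 [-1.16901474  0.60054453 -2.78263671]
[[ 9.00000e-01  9.80000e-02  4.24000e-01  4.55003e+02]
 [ 8.50000e-02 -9.95000e-01  5.10000e-02 -1.63900e+02]
 [ 4.27000e-01 -1.00000e-02 -9.04000e-01  2.39323e+02]
 [ 0.00000e+00  0.00000e+00  0.00000e+00  1.00000e+00]]
```

View pics/w3.png

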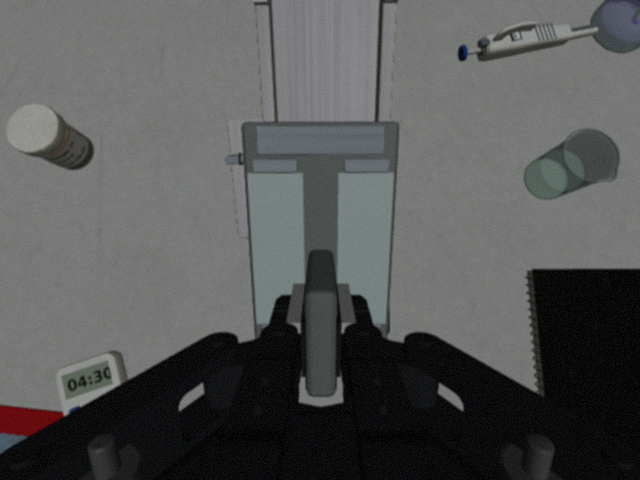

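w3 shows the gripped carrier centred in the jaws, bare end up. The lane lies beyond it, with outer wall edges at columns of about 258 and 395 and floor edges at about 275 and 379 in rows 10–110. I'll measure those edges now.

```bash
python3 - <<'E'
from h import *;import pickle
k,t=pickle.load(open("w3.pkl","rb"));g=cv2.cvtColor(k["color"],cv2.COLOR_RGB2GRAY).astype(int)
for r in(20,60,100):
    x=g[r-3:r+4].mean(0).round().astype(int);print(r,"L",list(zip(range(248,286),x[248:286]))[::1] and x[248:286].tolist(),"R",x[370:406].tolist())
E
```

```text
20 L [118, 118, 120, 118, 118, 118, 119, 115, 107, 111, 119, 120, 121, 117, 121, 122, 125, 123, 126, 125, 115, 84, 59, 56, 82, 114, 125, 128, 126, 126, 125, 126, 126, 126, 130, 128, 128, 125] R [128, 131, 131, 131, 134, 133, 132, 123, 88, 55, 40, 50, 80, 108, 122, 126, 124, 126, 124, 125, 127, 127, 128, 128, 120, 108, 113, 117, 118, 119, 119, 118, 118, 119, 117, 119]
60 L [120, 118, 118, 121, 119, 118, 120, 118, 121, 118, 114, 115, 119, 123, 124, 122, 122, 123, 125, 127, 129, 129, 119, 90, 63, 59, 83, 112, 125, 127, 127, 127, 125, 127, 125, 130, 129, 130] R [133, 133, 134, 134, 135, 132, 112, 73, 42, 42, 65, 99, 120, 124, 124, 124, 124, 125, 128, 128, 127, 127, 121, 113, 115, 117, 119, 119, 119, 123, 121, 119, 119, 120, 119, 118]
100 L [121, 120, 124, 122, 122, 120, 119, 122, 120, 120, 120, 120, 113, 102, 109, 120, 124, 122, 127, 126, 128, 128, 130, 131, 124, 101, 71, 59, 80, 112, 125, 125, 126, 127, 124, 126, 126, 128] R [132, 132, 134, 135, 124, 89, 54, 39, 57, 93, 115, 123, 122, 124, 126, 125, 128, 128, 124, 127, 122, 118, 116, 122, 121, 120, 119, 122, 121, 119, 120, 119, 121, 121, 121, 120]
```

```bash
cat >> h.py <<'E'
S,C=np.sin(np.radians(28.6)),np.cos(np.radians(28.6))
def laneR(yaw): return R.from_euler("zy",[yaw,-np.radians(28.6)]).as_matrix()
def lanepts(k,T,uv,L,yaw,z):
    A=laneR(yaw);uv=np.atleast_2d(np.asarray(uv,float))
    d=np.c_[(uv[:,0]-k["cx"])/k["fx"],-(uv[:,1]-k["cy"])/k["fy"],-np.ones(len(uv))]@T[:3,:3].T
    o=(T[:3,3]-L)@A;d=d@A
    return o+d*((z-o[2])/d[:,2])[:,None]
E
python3 - <<'E'
from h import *;import pickle
k,t=pickle.load(open("w3.pkl","rb"));s=k["s"];T=toolT(s)@k["T_tool_cam"];L=np.array([434,-169,30.])
for yaw in(.095,):
  for a,z in(([(256.2,20),(395,20),(258.3,60),(393,60),(261,100),(391.5,100)],20),([(272.5,20),(378,20),(273.5,60),(376.5,60),(276,100),(375,100)],0)):
    p=lanepts(k,T,a,L,yaw,z);print(z,p[:,:2].round(1).tolist());print("mid",((p[::2]+p[1::2])/2)[:,:2].round(2).tolist(),"w",(p[::2]-p[1::2])[:,1].round(1))
  # carrier front corners/ pawl ; carrier top plane in tool frame z = 55+? 
# carrier front edge in tool frame: top face at TCP-carrier z = 56-16=40 ahead
D=np.c_[(np.array([246,396,320])-k["cx"])/k["fx"],-(np.array([122,122,250])-k["cy"])/k["fy"],-np.ones(3)]@k["T_tool_cam"][:3,:3].T
o=k["T_tool_cam"][:3,3]
for z in(36,40):print("tool frame front corners",(o+D*((z-o[2])/D[:,2])[:,None]).round(1).tolist())
tool=toolT(s)[:3,:3];want=laneR(.095)@np.diag([1,-1,-1])
print("rotvec needed norm",(R.from_matrix(tool.T@want).as_rotvec()/(np.pi/2)).round(4))
E
```

```text
20 [[258.5, 43.2], [256.0, -50.0], [234.2, 43.6], [232.2, -50.0], [208.2, 43.5], [206.7, -50.4]]
mid [[257.24, -3.41], [233.21, -3.25], [207.45, -3.46]] w [93.2 93.6 93.9]
0 [[262.9, 35.6], [260.9, -40.6], [236.9, 36.4], [235.3, -40.6], [209.0, 36.1], [207.8, -40.6]]
mid [[261.91, -2.53], [236.08, -2.11], [208.39, -2.26]] w [76.2 77.  76.6]
tool frame front corners [[77.1, -30.4, 36.0], [77.2, 32.9, 36.0], [20.4, 0.8, 36.0]]
tool frame front corners [[77.3, -31.2, 40.0], [77.3, 33.7, 40.0], [19.1, 0.8, 40.0]]
rotvec needed norm [-0.0357  0.0358 -0.0075]
```

Request:
play_rows --targets '[[[0, 0, 0], [-0.018, 0.018, -0.004]], [[0, 0, 0], [-0.018, 0.018, -0.004]], [[0, 0, 0], [0, 0, 0]], [[0, 0, 0], [0, 0, 0]]]'

```text
t: 6.93
position: [455.1, -161.9, 239.4]
ee_rot: [0.971, 0.048, 0.235, -0.001]
wrist_force: [0.2, -0.7, -1.9]
width: 0.125
grip_force: 89.1
```

```bash
cat >> h.py <<'E'
L=np.array([434.2,-171.5,30.]);YAW=.095
def rep(target=None):
    from bench import observe
    s=observe();A=laneR(YAW);T=toolT(s)
    print("t",s["t"],"q",s["qpos"].round(3),"F",s["wrist_force"].round(1),"Flane",(s["wrist_force"]@A).round(1),"w",s["width"])
    lt=(T[:3,3]-L)@A;print("TCP lane",lt.round(1),"rot err norm",(R.from_matrix(T[:3,:3].T@A@np.diag([1,-1,-1])).as_rotvec()/(np.pi/2)).round(4))
    if target is not None: 
        d=L+A@np.array(target)-T[:3,3];print("shift tool mm",(d@T[:3,:3]).round(1),"norm",(d@T[:3,:3]/500).round(4))
E
python3 -c "
from h import *
A=laneR(YAW);up=A.T@[0,0,100]
rep(np.array([42,0,58])+up*.6)"
```

```text
t 6.9333 q [ 0.77   0.262 -0.49   2.399 -0.605  0.082 -0.557] F [ 0.2 -0.7 -1.9] Flane [-0.8 -0.6 -1.8] w 0.12535710832064917
TCP lane [118.9  -1.7 173.8] rot err norm [-0.0174  0.0151 -0.0017]
shift tool mm [-46.8   2.9  64.2] norm [-0.0936  0.0057  0.1284]
```

```bash
cat > kin.py <<'E'
from h import *
import itertools,pickle
from scipy.optimize import least_squares
def fk(q,p,sg):
    s1,s3,s5,s7=sg;o1,o7,d1,d3,d5,d7,a3=p
    E=lambda ax,a:R.from_euler(ax,a).as_matrix()
    Rm=E('z',s1*q[0]+o1);x=Rm@[0,0,d1]
    Rm=Rm@E('y',q[1])@E('z',s3*q[2]);x=x+Rm@[a3,0,d3]
    Rm=Rm@E('y',q[3])@E('z',s5*q[4]);x=x+Rm@[-a3,0,d5]
    Rm=Rm@E('y',q[5])@E('z',s7*q[6]+o7);return x+Rm@[0,0,d7],Rm
E
cat > fit.py <<'E'
from kin import *
from bench import observe
D=[pickle.load(open("w1.pkl","rb"))["s"],pickle.load(open("w2.pkl","rb"))["s"],pickle.load(open("w3.pkl","rb"))[0]["s"],observe(),
 dict(qpos=[1.09150572,.59210689,.04829909,1.60983707,-.03330111,.94275373,-.0337009],position=np.array([272.52,-670.97,255.14]),ee_rot=[.981445,.19174,-.00028,-.00111])]
best=None
for sg in itertools.product((1,-1),repeat=4):
    def r(p):
        o=[]
        for s in D:
            x,M=fk(s["qpos"],p,sg);o+=[(x-s["position"])/1,300*(M-R.from_quat(s["ee_rot"]).as_matrix()).ravel()]
        return np.concatenate(o)
    for o1 in(-2.3,-.1,2.3):
      for o7 in(0,3.1,1.57,-1.57):
        f=least_squares(r,[o1,o7,350,450,450,250,0],max_nfev=60)
        if best is None or f.cost<best[0]:best=(f.cost,sg,f.x)
print(best);pickle.dump(best,open("kin.pkl","wb"))
E
python3 fit.py
```

```text
(np.float64(326.28569581557986), (-1, -1, -1, -1), array([-7.21217486e-02,  1.50163904e+00,  2.51356213e+02,  6.33798186e+02,
        4.57903413e+02,  2.55561629e+02,  1.48567366e+00]))
```

```bash
cat > ik.py <<'E'
from kin import *
_,sg,P=pickle.load(open("kin.pkl","rb"))
lo=np.array([-2.69,-.47,-1.27,.19,-1.53,.08,-3.09]);hi=np.array([2.69,2.24,1.36,2.51,4.68,2.07,3.09])
def ik(X,M,q0):
    f=least_squares(lambda q:np.r_[fk(q,P,sg)[0]-X,300*(fk(q,P,sg)[1]-M).ravel()],np.clip(q0,lo+.011,hi-.011),bounds=(lo+.01,hi-.01),max_nfev=60);return f.x,np.sqrt(2*f.cost)
E
python3 - <<'E'
from ik import *
rng=np.random.default_rng(0);A=laneR(YAW)
q0=np.array([.77,.262,-.49,2.399,-.605,.09,-.557])
for flip in(0,1):
  M=A@np.diag([1,-1,-1]) if not flip else A@np.diag([-1,1,-1])
  for tx in(22,42,50,110,215,235):
    X=L+A@[tx,0,57];sol=[]
    for i in range(25):
        q,c=ik(X,M,q0 if i==0 else rng.uniform(lo,hi))
        if i==0:print("flip",flip,tx,"local",c.round(1),q.round(2))
        if c<1:sol.append(q)
    print(len(sol),[x.round(2).tolist() for x in sol[:4]])
E
```

```text
flip 0 22 local 87.3 [ 0.72  0.48 -0.34  2.4  -1.52  0.09  0.49]
0 []
flip 0 42 local 78.9 [ 0.66  0.47 -0.31  2.38 -1.52  0.09  0.46]
0 []
flip 0 50 local 75.4 [ 0.64  0.47 -0.3   2.37 -1.52  0.09  0.45]
0 []
flip 0 110 local 49.4 [ 0.5   0.46 -0.22  2.31 -1.52  0.09  0.36]
15 [[-0.27, 0.66, 0.84, 2.4, 4.36, 0.72, 0.71], [1.0, 0.73, -0.98, 2.4, 2.11, 0.47, 3.07], [1.07, 0.82, -1.14, 2.4, 1.99, 0.61, -3.08], [1.12, 0.9, -1.25, 2.4, 1.93, 0.72, -3.01]]
flip 0 215 local 3.0 [ 0.32  0.47 -0.12  2.2  -1.52  0.09  0.26]
11 [[0.75, 0.57, -0.72, 2.2, 1.63, 0.23, -2.83], [0.6, 0.52, -0.5, 2.2, 1.66, 0.1, -2.89], [0.15, 0.47, 0.11, 2.2, 4.65, 0.2, 0.35], [1.0, 0.78, -1.16, 2.2, 1.64, 0.58, -2.78]]
flip 0 235 local 0.0 [ 0.31  0.47 -0.11  2.16 -1.23  0.09 -0.05]
19 [[0.31, 0.47, -0.11, 2.16, -1.23, 0.09, -0.05], [-0.59, 0.92, 1.35, 2.16, 4.63, 1.07, 0.17], [-0.5, 0.73, 1.09, 2.16, 4.67, 0.8, 0.19], [0.12, 0.47, 0.14, 2.16, -1.44, 0.21, 0.14]]
flip 1 22 local 87.3 [ 0.72  0.48 -0.34  2.4  -1.52  0.09 -2.65]
0 []
flip 1 42 local 78.9 [ 0.66  0.47 -0.31  2.38 -1.52  0.09 -2.68]
0 []
flip 1 50 local 75.4 [ 0.64  0.47 -0.3   2.37 -1.52  0.09 -2.7 ]
0 []
flip 1 110 local 0.0 [ 0.83  0.61 -0.69  2.4   2.47  0.3  -0.45]
11 [[0.83, 0.61, -0.69, 2.4, 2.47, 0.3, -0.45], [0.44, 0.52, -0.15, 2.4, 3.59, 0.26, -1.61], [0.6, 0.54, -0.37, 2.4, 3.13, 0.23, -1.14], [1.12, 0.91, -1.25, 2.4, 1.93, 0.72, 0.14]]
flip 1 215 local 0.0 [ 0.61  0.52 -0.51  2.2   1.66  0.1   0.26]
14 [[0.61, 0.52, -0.51, 2.2, 1.66, 0.1, 0.26], [-0.58, 0.91, 1.33, 2.2, 4.6, 1.06, -2.91], [0.32, 0.47, -0.12, 2.2, 4.61, 0.09, -2.74], [0.62, 0.52, -0.52, 2.2, 1.66, 0.11, 0.26]]
flip 1 235 local 0.0 [ 0.6   0.52 -0.52  2.16  1.32  0.12  0.59]
17 [[0.6, 0.52, -0.52, 2.16, 1.32, 0.12, 0.59], [0.95, 0.73, -1.1, 2.16, 1.56, 0.53, 0.42], [0.57, 0.51, -0.46, 2.16, 1.23, 0.09, 0.67], [0.31, 0.47, -0.12, 2.16, -1.22, 0.09, 3.08]]
```

```bash
python3 - <<'E'
from ik import *
A=laneR(YAW);E=lambda a:R.from_euler('y',a).as_matrix()
for al in(10,14,18,22,26):
  q=np.array([.8,.27,-.2,2.2,-.2,.5,-.4]);print("alpha",al)
  for tx,tz in((80,150),(42,51),(52,51),(100,51),(160,51),(215,51),(233,51)):
    M=A@E(np.radians(al))@np.diag([1,-1,-1])   # tool axes, hand leaning up-lane by al
    M=A@np.diag([1,-1,-1])@E(-np.radians(al))
    X=L+A@[tx,0,tz-1.]-M[:,2]*6
    q,c=ik(X,M,q);print(tx,tz,c.round(1),q.round(2), "tilt",np.degrees(np.arcsin(np.hypot(*M[:2,2]))).round(1))
E
```

```text
alpha 10
80 150 0.0 [ 0.45  0.29 -0.12  2.4  -0.51  0.17 -0.65] tilt 18.7
42 51 30.8 [ 0.39  0.5  -0.05  2.39 -1.52  0.09  0.38] tilt 18.7
52 51 25.9 [ 0.37  0.5  -0.05  2.38 -1.52  0.09  0.37] tilt 18.7
100 51 2.6 [ 0.3   0.5  -0.02  2.33 -1.52  0.09  0.32] tilt 18.7
160 51 0.0 [ 0.24  0.48  0.    2.22 -0.6   0.15 -0.66] tilt 18.7
215 51 0.0 [ 0.19  0.48  0.01  2.11 -0.33  0.25 -0.97] tilt 18.7
233 51 0.0 [ 0.19  0.48  0.01  2.07 -0.26  0.28 -1.04] tilt 18.7
alpha 14
80 150 0.0 [ 0.34  0.3  -0.01  2.36 -0.31  0.25 -0.85] tilt 14.7
42 51 10.9 [ 0.31  0.52  0.02  2.39 -1.52  0.09  0.36] tilt 14.7
52 51 5.8 [ 0.29  0.52  0.03  2.38 -1.52  0.09  0.35] tilt 14.7
100 51 0.0 [ 0.24  0.5   0.05  2.3  -0.78  0.12 -0.43] tilt 14.7
160 51 0.0 [ 0.15  0.49  0.11  2.18 -0.45  0.24 -0.81] tilt 14.7
215 51 0.0 [ 0.13  0.49  0.09  2.07 -0.27  0.34 -1.03] tilt 14.7
233 51 0.0 [ 0.12  0.49  0.09  2.03 -0.23  0.37 -1.08] tilt 14.7
alpha 18
80 150 0.0 [ 0.21  0.31  0.13  2.33 -0.26  0.33 -0.91] tilt 10.8
42 51 0.0 [ 0.25  0.53  0.08  2.38 -1.05  0.1  -0.13] tilt 10.8
52 51 0.0 [ 0.23  0.53  0.09  2.36 
[... 498 characters left out ...]
 [ 0.12  0.52  0.16  2.23 -0.3   0.29 -0.94] tilt 7.0
160 51 0.0 [ 0.11  0.51  0.13  2.11 -0.16  0.41 -1.12] tilt 7.0
215 51 0.0 [ 0.1   0.51  0.11  1.99 -0.1   0.52 -1.22] tilt 7.0
233 51 0.0 [ 0.09  0.52  0.1   1.95 -0.08  0.55 -1.24] tilt 7.0
alpha 26
80 150 0.0 [-0.14  0.37  0.53  2.26 -0.34  0.52 -0.83] tilt 3.6
42 51 0.0 [-0.01  0.57  0.38  2.31 -0.66  0.3  -0.54] tilt 3.6
52 51 0.0 [-0.02  0.57  0.38  2.29 -0.62  0.32 -0.59] tilt 3.6
100 51 0.0 [-0.05  0.55  0.39  2.19 -0.46  0.41 -0.79] tilt 3.6
160 51 0.0 [-0.07  0.55  0.37  2.07 -0.33  0.52 -0.96] tilt 3.6
215 51 0.0 [-0.08  0.55  0.34  1.95 -0.26  0.62 -1.07] tilt 3.6
233 51 0.0 [-0.08  0.55  0.33  1.91 -0.24  0.66 -1.09] tilt 3.6
```

```bash
cat >> h.py <<'E'
def go(X,M):
    from bench import observe
    s=observe();T=toolT(s);print("t",s["t"],"pos",s["position"].round(1),"F",s["wrist_force"].round(1),"w",s["width"].round(3),"q",s["qpos"].round(2))
    rv=R.from_matrix(T[:3,:3].T@M).as_rotvec()/(np.pi/2);d=np.array(X)-T[:3,3]
    print("rot first",rv.round(4),"then shift norm (new frame)",(d@M/500).round(4),"| shift in old frame",(d@T[:3,:3]/500).round(4))
def down(yaw,tilt=0): # tilt>0: hand back (tool z forward), deg
    return R.from_euler("zy",[yaw,-np.radians(tilt)]).as_matrix()@np.diag([1,-1,-1])
E
python3 -c "
from h import *
go([470,10,90],down(.095))"
```

```text
Traceback (most recent call last):
  File "h.py", line 26, in go
    s=observe();T=toolT(s);print("t",s["t"],"pos",s["position"].round(1),"F",s["wrist_force"].round(1),"w",s["width"].round(3),"q",s["qpos"].round(2))
                                                                                                           ^^^^^^^^^^^^^^^^
AttributeError: 'float' object has no attribute 'round'
```

```bash
sed -i 's/s\["width"\].round(3)/round(s["width"],3)/' h.py
python3 -c "
from h import *
go([470,10,90],down(.095))"
```

```text
t 6.9333 pos [ 455.1 -161.9  239.4] F [ 0.2 -0.7 -1.9] w 0.125 q [ 0.77  0.26 -0.49  2.4  -0.61  0.08 -0.56]
rot first [ 0.0126 -0.3013  0.0023] then shift norm (new frame) [ 0.0624 -0.3395  0.2987] | shift in old frame [-0.0778 -0.3455  0.2881]
```

Request:
play_rows --targets '[[[0, 0, 0], [0.0025, -0.0603, 0.0005]], [[0, 0, 0], [0.0025, -0.0603, 0.0005]], [[0, 0, 0], [0.0025, -0.0603, 0.0005]], [[0, 0, 0], [0.0025, -0.0603, 0.0005]], [[0, 0, 0], [0.0025, -0.0603, 0.0005]], [[0.0104, -0.0566, 0], [0, 0, 0]], [[0.0104, -0.0566, 0], [0, 0, 0]], [[0.0104, -0.0566, 0], [0, 0, 0]]]'

```text
t: 7.6
position: [464.0, -74.0, 237.9]
ee_rot: [0.997, 0.05, 0.059, -0.003]
wrist_force: [0.1, -0.3, -2.7]
width: 0.128
grip_force: 89.1
```

Request:
play_rows --targets '[[[0.0104, -0.0566, 0], [0, 0, 0]], [[0.0104, -0.0566, 0], [0, 0, 0]], [[0.0104, -0.0566, 0], [0, 0, 0]], [[0, 0, 0.0747], [0, 0, 0]], [[0, 0, 0.0747], [0, 0, 0]], [[0, 0, 0.0747], [0, 0, 0]], [[0, 0, 0.0747], [0, 0, 0]], [[0, 0, 0], [0, 0, 0]]]'

```text
t: 8.27
position: [485.0, 14.4, 84.4]
ee_rot: [0.997, 0.051, 0.053, -0.005]
wrist_force: [-0.7, 0.7, -2.7]
width: 0.127
grip_force: 88.7
```

Request:
play_rows --targets '[[[0, 0, 0], [0, 0, 0]], [[0, 0, 0], [0, 0, 0]]]'

```text
t: 8.43
position: [488.0, 13.7, 92.7]
ee_rot: [0.997, 0.05, 0.06, -0.005]
wrist_force: [0.3, 0.1, -3.5]
width: 0.123
grip_force: 88.8
```

```bash
python3 -c "
from h import *
go([470,10,57],down(.095))"
```

```text
t 8.4333 pos [488.   13.7  92.7] F [ 0.3  0.1 -3.5] w 0.123 q [-0.16  0.56  0.05  2.32 -0.22  0.14 -1.38]
rot first [-0.0026 -0.0768  0.003 ] then shift norm (new frame) [-0.0366  0.004   0.0714] | shift in old frame [-0.045   0.0041  0.0665]
```

Request:
play_rows --targets '[[[0, 0, 0], [-0.0013, -0.0384, 0.0015]], [[0, 0, 0], [-0.0013, -0.0384, 0.0015]], [[0, 0, 0], [0, 0, 0]], [[0, 0, 0.035], [0, 0, 0]], [[0, 0, 0.03], [0, 0, 0]], [[0, 0, 0], [0, 0, 0]], [[0, 0, 0], [0, 0, 0]]]'

```text
t: 9.02
position: [487.1, 13.7, 60.5]
ee_rot: [0.999, 0.047, 0.0, -0.0]
wrist_force: [-0.3, 0.2, -2.9]
width: 0.132
grip_force: 88.9
```

```bash
python3 -c "
from h import *
go([488,13.7,57],down(.095))"
```

```text
t 9.0167 pos [487.1  13.7  60.5] F [-0.3  0.2 -2.9] w 0.132 q [-0.18  0.64  0.09  2.26 -0.22  0.25 -1.38]
rot first [-0.0002 -0.0003 -0.0001] then shift norm (new frame) [0.0019 0.0001 0.007 ] | shift in old frame [0.0019 0.0001 0.007 ]
```

Request:
play_rows --targets '[[[0, 0, 0.007], [0, 0, 0]], [[0, 0, 0], [0, 0, 0]], [[0, 0, 0], [0, 0, 0]]]'

```text
t: 9.27
position: [487.7, 13.7, 56.7]
ee_rot: [0.999, 0.047, 0.0, -0.0]
wrist_force: [-0.6, 0.3, 7.1]
width: 0.134
grip_force: 90.3
```

Request:
play_rows --targets '[[[0, 0, 0], [0, 0, 0]], [[0, 0, 0], [0, 0, 0]], [[0, 0, 0], [0, 0, 0]], [[0, 0, 0], [0, -0.0694, 0]], [[0, 0, 0], [0, -0.0694, 0]], [[0, 0, 0], [0, -0.0694, 0]], [[0, 0, 0], [0, -0.0694, 0]], [[0, 0, 0], [0, 0, 0]]]' --gripper 1

```text
t: 9.93
position: [491.1, 14.6, 53.7]
ee_rot: [0.975, 0.047, -0.216, 0.01]
wrist_force: [1.1, -0.5, -0.7]
width: 0.998
grip_force: 0.0
```

Request:
play_rows --targets '[[[0, 0, 0], [0, 0, 0]], [[0, 0, 0], [0, 0, 0]]]'

```text
t: 10.1
position: [485.3, 13.4, 55.2]
ee_rot: [0.975, 0.046, -0.217, 0.01]
wrist_force: [0.3, -1.3, -0.3]
width: 0.999
grip_force: 0.0
```

```bash
python3 -c "
from h import *
M=down(.095,-25)
go(np.array([487.5,13.7,51])-6*M[:,2],M)
from bench import snapshot,observe
import pickle
s=observe();k=snapshot('wrist');k['s']=s;cv2.imwrite('pics/w4.png',k['color'][:,:,::-1]);pickle.dump(k,open('w4.pkl','wb'))"
```

```text
t 10.1 pos [485.3  13.4  55.2] F [ 0.3 -1.3 -0.3] w 0.999 q [-0.24  0.78  0.17  2.   -0.16  0.82 -1.42]
rot first [ 0.0252  0.0027 -0.0058] then shift norm (new frame) [ 0.0075  0.0002 -0.0063] | shift in old frame [ 0.0075  0.0004 -0.0063]
```

View pics/w4.png

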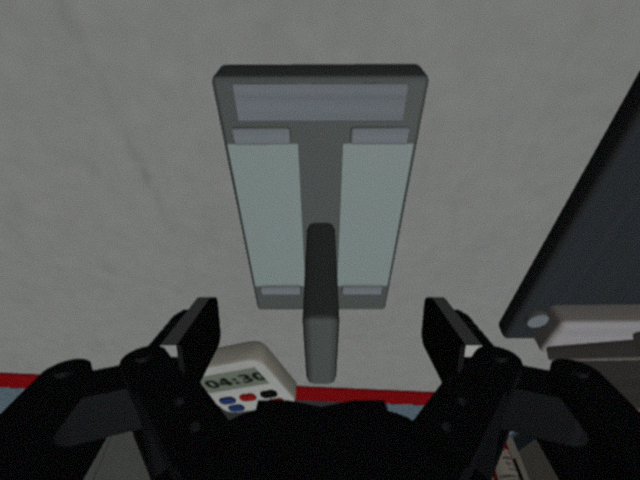

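w4 shows the carrier square below the open jaws, with the fin at columns 305–337, centred at about 321. I'll correct the small offset and close.

Request:
play_rows --targets '[[[0.0075, 0, -0.0063], [0.0252, 0.0027, -0.0058]], [[0, 0, 0], [0, 0, 0]], [[0, 0, 0], [0, 0, 0]]]'

```text
t: 10.4
position: [490.5, 13.2, 57.2]
ee_rot: [0.975, 0.046, -0.216, -0.01]
wrist_force: [-0.8, 0.9, 0.2]
width: 0.998
grip_force: 0.0
```

Request:
play_rows --targets '[[[0, 0, 0], [0, 0, 0]], [[0, 0, 0], [0, 0, 0]], [[0, 0, 0], [0, 0, 0]], [[0, 0, 0], [0, 0, 0]], [[0, 0, 0], [0, 0, 0]], [[0, 0, 0], [0, 0, 0]], [[0, 0, 0], [0, 0, 0]], [[0, 0, 0], [0, 0, 0]]]' --gripper 0 --squeeze 90

```text
t: 11.07
position: [491.6, 13.4, 57.5]
ee_rot: [0.975, 0.047, -0.216, -0.01]
wrist_force: [-0.1, -0.6, 6.4]
width: 0.133
grip_force: 87.7
```

```bash
python3 -c "
from h import *
M=down(.095,-25)
go([470,13,200],M)
A=laneR(YAW);Mt=A@np.diag([1,-1,-1])@R.from_euler('y',-25,degrees=True).as_matrix()
print((R.from_matrix(M.T@Mt).as_rotvec()/(np.pi/2)).round(4))
G=L+A@[42,0,51]-6*Mt[:,2];print('load TCP',G.round(1),Mt.round(3))"
```

```text
t 11.0667 pos [491.6  13.4  57.5] F [-0.1 -0.6  6.4] w 0.133 q [-0.2   0.77  0.15  1.99 -0.18  0.83 -1.39]
rot first [0.0008 0.0001 0.0001] then shift norm (new frame) [-0.159  -0.0143 -0.2401] | shift in old frame [-0.1591 -0.0141 -0.2401]
[-0.0537  0.3153  0.0119]
load TCP [ 446.1 -167.3  100.8] [[ 0.994  0.083  0.064]
 [ 0.086 -0.995 -0.04 ]
 [ 0.061  0.045 -0.997]]
```

My rotation helper composed the angles in the wrong order (extrinsic). I'll fix it, redo the lane fit, and regrip without the roll.

```bash
sed -i 's/from_euler("zy"/from_euler("ZY"/' h.py
python3 - <<'E'
from h import *;import pickle
k,t=pickle.load(open("w3.pkl","rb"));s=k["s"];T=toolT(s)@k["T_tool_cam"];L0=np.array([434,-169,30.])
for yaw in(.075,.095,.115):
  for a,z in(([(256.2,20),(395,20),(258.3,60),(393,60),(261,100),(391.5,100)],20),([(272.5,20),(378,20),(273.5,60),(376.5,60),(276,100),(375,100)],0)):
    p=lanepts(k,T,a,L0,yaw,z);print(yaw,z,"mid",((p[::2]+p[1::2])/2)[:,:2].round(2).tolist(),"w",(p[::2]-p[1::2])[:,1].round(1))
M=down(.095,-25)
go(np.array([488.3,13.7,51])-6*M[:,2],M)
E
```

```text
0.075 20 mid [[257.15, 4.5], [233.18, 3.96], [207.47, 3.0]] w [93.  93.4 93.7]
0.075 0 mid [[261.76, 4.91], [235.98, 4.57], [208.35, 3.62]] w [76.  76.8 76.5]
0.095 20 mid [[257.19, 0.09], [233.21, -0.02], [207.5, -0.53]] w [93.  93.4 93.7]
0.095 0 mid [[261.8, 0.27], [236.02, 0.38], [208.38, -0.08]] w [76.  76.8 76.5]
0.115 20 mid [[257.15, -4.31], [233.18, -4.0], [207.46, -4.07]] w [93.  93.4 93.7]
0.115 0 mid [[261.77, -4.38], [236.0, -3.82], [208.35, -3.79]] w [76.  76.8 76.5]
t 11.0667 pos [491.6  13.4  57.5] F [-0.1 -0.6  6.4] w 0.133 q [-0.2   0.77  0.15  1.99 -0.18  0.83 -1.39]
rot first [-0.0247 -0.0011  0.0058] then shift norm (new frame) [-0.0005 -0.0012  0.0025] | shift in old frame [-0.0005 -0.0011  0.0025]
```

Request:
play_rows --targets '[[[0, 0, 0], [0, 0, 0]], [[0, 0, 0], [0, 0, 0]], [[0, 0, 0], [0, 0, 0]], [[0, 0, 0], [-0.0258, -0.003, 0.006]], [[0, 0, 0], [0, 0, 0]], [[0, 0, 0], [0, 0, 0]]]' --gripper 1

```text
t: 11.57
position: [491.4, 15.1, 56.3]
ee_rot: [0.975, 0.047, -0.218, 0.01]
wrist_force: [-0.4, 0.4, 0.3]
width: 0.96
grip_force: 0.0
```

```bash
python3 - <<'E'
from h import *
M=down(.095,-25)
go(np.array([488.3,13.7,51])-6*M[:,2],M)
E
```

```text
t 11.5667 pos [491.4  15.1  56.3] F [-0.4  0.4  0.3] w 0.96 q [-0.24  0.78  0.17  1.99 -0.16  0.83 -1.43]
rot first [0.0002 0.0017 0.001 ] then shift norm (new frame) [-0.0013  0.0021  0.0004] | shift in old frame [-0.0013  0.0021  0.0004]
```

Request:
play_rows --targets '[[[0, 0.002, 0], [0, 0, 0]], [[0, 0, 0], [0, 0, 0]], [[0, 0, 0], [0, 0, 0]], [[0, 0, 0], [0, 0, 0]], [[0, 0, 0], [0, 0, 0]], [[0, 0, 0], [0, 0, 0]], [[0, 0, 0], [0, 0, 0]], [[0, 0, 0], [0, 0, 0]]]' --gripper 0 --squeeze 90

```text
t: 12.23
position: [491.6, 13.5, 56.8]
ee_rot: [0.975, 0.046, -0.217, 0.01]
wrist_force: [0.4, 0.4, 2.0]
width: 0.134
grip_force: 87.9
```

```bash
sed -i 's/^L=.*/L=np.array([434.2,-170.9,30.]);YAW=.104/' h.py
cat >> h.py <<'E'
MT=laneR(YAW)@np.diag([1,-1,-1])@R.from_euler('y',-25,degrees=True).as_matrix()
def lp(g): return L+laneR(YAW)@np.array(g,float)-6*MT[:,2]   # TCP for fin-grip point at lane coords g
def lt():
    from bench import observe
    s=observe();T=toolT(s);A=laneR(YAW);g=(T[:3,3]+6*T[:3,2]-L)@A
    print("grip pt lane",g.round(1),"F lane",(s["wrist_force"]@A).round(1),"rot err",(R.from_matrix(T[:3,:3].T@MT).as_rotvec()/(np.pi/2)).round(4))
E
python3 - <<'E'
from h import *
go(lp([42,0,51]),MT);go(lp([42,0,51])+[0,0,90],MT)
E
```

```text
t 12.2333 pos [491.6  13.5  56.8] F [0.4 0.4 2. ] w 0.134 q [-0.24  0.78  0.17  1.99 -0.16  0.83 -1.43]
rot first [-0.001   0.3194 -0.0058] then shift norm (new frame) [-0.1225  0.3548 -0.096 ] | shift in old frame [-0.1506  0.356  -0.0266]
t 12.2333 pos [491.6  13.5  56.8] F [0.4 0.4 2. ] w 0.134 q [-0.24  0.78  0.17  1.99 -0.16  0.83 -1.43]
rot first [-0.001   0.3194 -0.0058] then shift norm (new frame) [-0.1112  0.3548 -0.2757] | shift in old frame [-0.2271  0.3561 -0.1895]
```

Request:
play_rows --targets '[[[-0.0211, 0, -0.0453], [0, 0, 0]], [[-0.0211, 0, -0.0453], [0, 0, 0]], [[0, 0, 0], [-0.0002, 0.0639, -0.0012]], [[0, 0, 0], [-0.0002, 0.0639, -0.0012]], [[0, 0, 0], [-0.0002, 0.0639, -0.0012]], [[0, 0, 0], [-0.0002, 0.0639, -0.0012]], [[0, 0, 0], [-0.0002, 0.0639, -0.0012]]]'

```text
t: 12.82
position: [491.5, 13.0, 107.0]
ee_rot: [0.998, 0.053, 0.034, -0.001]
wrist_force: [0.8, 0.1, -3.5]
width: 0.132
grip_force: 87.7
```

Request:
play_rows --targets '[[[-0.0392, 0, -0.0586], [0, 0, 0]], [[-0.0392, 0, -0.0586], [0, 0, 0]], [[-0.0392, 0, -0.0586], [0, 0, 0]], [[0, 0.071, 0], [0, 0, 0]], [[0, 0.071, 0], [0, 0, 0]], [[0, 0.071, 0], [0, 0, 0]], [[0, 0.071, 0], [0, 0, 0]], [[0, 0.071, 0], [0, 0, 0]]]'

```text
t: 13.48
position: [445.3, -171.3, 190.4]
ee_rot: [0.998, 0.053, 0.031, -0.002]
wrist_force: [0.6, 0.2, -4.5]
width: 0.128
grip_force: 88.7
```

Request:
play_rows --targets '[[[0, 0, 0], [0, 0, 0]], [[0, 0, 0], [0, 0, 0]], [[0, 0, 0], [0, 0, 0]]]'

```text
t: 13.73
position: [445.2, -169.7, 190.1]
ee_rot: [0.998, 0.052, 0.03, -0.002]
wrist_force: [-0.4, 1.1, -2.5]
width: 0.126
grip_force: 88.9
```

```bash
python3 - <<'E'
from h import *
from bench import *
import pickle
lt();go(lp([42,0,51])+[0,0,30],MT);go(lp([42,0,51]),MT)
s=observe();k=snapshot("wrist");k["s"]=s;pickle.dump(k,open("w5.pkl","wb"));cv2.imwrite("pics/w5.png",k["color"][:,:,::-1])
E
```

```text
grip pt lane [ 83.8   0.  129.9] F lane [-1.4  1.1 -2. ] rot err [-0.0004  0.0013 -0.0001]
t 13.7333 pos [ 445.2 -169.7  190.1] F [-0.4  1.1 -2.5] w 0.126 q [ 0.16  0.38  0.16  2.25 -0.18  0.47 -1.  ]
rot first [-0.0004  0.0013 -0.0001] then shift norm (new frame) [-5.300e-03  1.000e-04  1.184e-01] | shift in old frame [-5.100e-03  1.000e-04  1.184e-01]
t 13.7333 pos [ 445.2 -169.7  190.1] F [-0.4  1.1 -2.5] w 0.126 q [ 0.16  0.38  0.16  2.25 -0.18  0.47 -1.  ]
rot first [-0.0004  0.0013 -0.0001] then shift norm (new frame) [-9.100e-03  1.000e-04  1.782e-01] | shift in old frame [-0.0087  0.0002  0.1783]
```

View pics/w5.png

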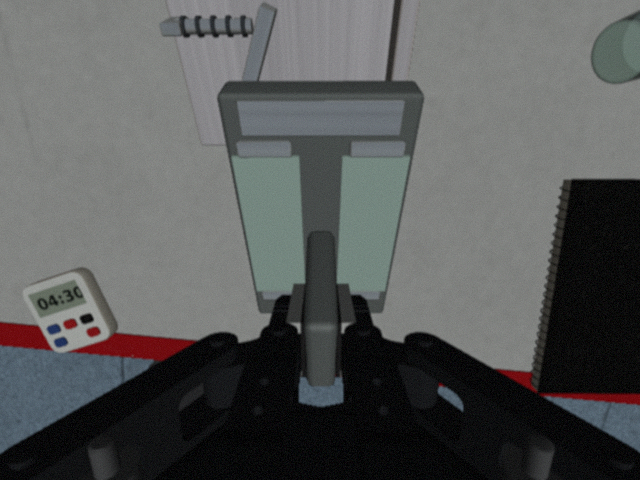

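```bash
python3 - <<'E'
from h import *;import pickle
k=pickle.load(open("w5.pkl","rb"));T=toolT(k["s"])@k["T_tool_cam"];g=cv2.cvtColor(k["color"],cv2.COLOR_RGB2GRAY).astype(int)
for r in(15,40,65):
    print(r,g[r-2:r+3].mean(0).round().astype(int)[380:424].tolist())
print("tip",lanepts(k,T,[(268,6)],L,YAW,17).round(1))
print("y per px",[lanepts(k,T,[(c,r)],L,YAW,z).round(1)[0].tolist() for r in(15,65) for c,z in((390,0),(400,0),(405,20),(415,20))])
# carrier centre vs tool: fin top (front) cols
print(g[245:250].mean(0).round().astype(int)[296:346].tolist())
print(g[100:104].mean(0).round().astype(int)[212:232].tolist(),g[100:104].mean(0).round().astype(int)[410:430].tolist())
E
```

```text
15 [134, 137, 140, 141, 141, 140, 139, 140, 143, 144, 142, 132, 102, 61, 43, 43, 44, 45, 52, 77, 103, 121, 129, 134, 131, 133, 132, 132, 134, 135, 135, 135, 136, 135, 131, 131, 128, 126, 128, 130, 131, 130, 130, 129]
40 [139, 138, 137, 138, 139, 142, 143, 143, 135, 107, 68, 44, 42, 44, 45, 55, 79, 105, 122, 133, 134, 133, 133, 132, 134, 134, 137, 137, 136, 133, 133, 131, 129, 126, 126, 130, 132, 129, 131, 128, 129, 130, 132, 130]
65 [137, 139, 139, 142, 143, 136, 114, 72, 49, 42, 42, 45, 58, 85, 110, 124, 131, 134, 133, 132, 135, 135, 134, 134, 137, 136, 132, 131, 129, 126, 123, 129, 128, 131, 131, 130, 131, 130, 129, 128, 127, 128, 128, 130]
tip [[175.1  23.7  17. ]]
y per px [[169.1, -37.1, 0.0], [169.0, -42.2, 0.0], [171.9, -40.7, 20.0], [171.9, -45.4, 20.0], [145.2, -40.2, 0.0], [145.2, -45.9, 0.0], [150.3, -44.2, 20.0], [150.3, -49.3, 20.0]]
[128, 128, 127, 129, 129, 129, 122, 100, 80, 71, 60, 42, 37, 39, 45, 47, 53, 54, 54, 55, 55, 58, 54, 56, 56, 58, 56, 57, 56, 59, 56, 59, 57, 57, 55, 54, 51, 47, 50, 66, 73, 81, 105, 122, 128, 130, 127, 128, 126, 129]
[136, 136, 140, 141, 136, 110, 75, 59, 63, 70, 72, 74, 76, 73, 74, 74, 74, 74, 73, 76] [74, 75, 74, 73, 74, 73, 76, 77, 74, 70, 72, 67, 70, 92, 118, 127, 129, 127, 124, 125]
```

Request:
play_rows --targets '[[[-0.0018, 0, 0.033], [0, 0.0013, 0]], [[-0.0018, 0, 0.033], [0, 0, 0]], [[-0.0018, 0, 0.033], [0, 0, 0]], [[-0.0018, 0, 0.033], [0, 0, 0]], [[-0.0018, 0, 0.033], [0, 0, 0]], [[0, 0, 0], [0, 0, 0]], [[0, 0, 0], [0, 0, 0]], [[0, 0, 0], [0, 0, 0]]]'

```text
t: 14.45
position: [447.5, -169.0, 108.5]
ee_rot: [0.998, 0.053, 0.033, -0.002]
wrist_force: [0.3, 0.5, -2.3]
width: 0.128
grip_force: 88.7
```

```bash
python3 - <<'E'
from h import *
lt();go(lp([42,0,51.4]),MT)
E
```

```text
grip pt lane [46.9  0.5 57.1] F lane [-0.8  0.5 -2.2] rot err [ 0.0001 -0.0016  0.0015]
t 14.45 pos [ 447.5 -169.   108.5] F [ 0.3  0.5 -2.3] w 0.128 q [ 0.22  0.53  0.07  2.3  -0.24  0.26 -0.94]
rot first [ 0.0001 -0.0016  0.0015] then shift norm (new frame) [-0.004   0.001   0.0144] | shift in old frame [-0.004   0.001   0.0144]
```

Request:
play_rows --targets '[[[-0.002, 0.0005, 0.006], [0, -0.0016, 0.0015]], [[-0.002, 0.0005, 0.006], [0, 0, 0]], [[0, 0, 0], [0, 0, 0]], [[0, 0, 0], [0, 0, 0]], [[0, 0, 0], [0, 0, 0]]]'

```text
t: 14.87
position: [445.7, -170.7, 102.2]
ee_rot: [0.998, 0.051, 0.031, -0.001]
wrist_force: [0.3, 0.6, -2.3]
width: 0.129
grip_force: 88.7
```

```bash
python3 - <<'E'
from h import *
lt();go(lp([42,0,51.4]),MT)
E
```

```text
grip pt lane [42.  -1.  52.4] F lane [-0.8  0.6 -2.2] rot err [ 0.0004 -0.     -0.0013]
t 14.8667 pos [ 445.7 -170.7  102.2] F [ 0.3  0.6 -2.3] w 0.129 q [ 0.23  0.54  0.07  2.3  -0.25  0.25 -0.94]
rot first [ 0.0004 -0.     -0.0013] then shift norm (new frame) [ 0.0008 -0.002   0.0019] | shift in old frame [ 0.0008 -0.002   0.0019]
```

Request:
play_rows --targets '[[[0.0008, -0.001, 0.0018], [0, 0, 0]], [[0.0008, 0, 0.0018], [0, 0, 0]], [[0, 0, 0], [0, 0, 0]], [[0, 0, 0], [0, 0, 0]]]'

```text
t: 15.2
position: [446.6, -170.1, 100.3]
ee_rot: [0.998, 0.051, 0.031, -0.001]
wrist_force: [-0.3, 0.3, -0.8]
width: 0.132
grip_force: 89.1
```

```bash
python3 -c "
from h import *
lt()"
```

```text
grip pt lane [42.  -0.5 50.3] F lane [-0.6  0.3 -0.6] rot err [ 0.0003  0.0001 -0.0012]
```

Request:
play_rows --targets '[[[0.0008, 0, 0.0018], [0, 0, 0]], [[0, 0, 0], [0, 0, 0]], [[0, 0, 0], [0, 0, 0]]]'

```text
t: 15.45
position: [446.7, -170.1, 100.2]
ee_rot: [0.998, 0.051, 0.031, -0.002]
wrist_force: [-2.5, 0.8, 10.2]
width: 0.125
grip_force: 90.8
```

```bash
python3 -c "
from h import *
lt()"
```

```text
grip pt lane [42.  -0.5 50.2] F lane [ 2.7  1.1 10.1] rot err [ 0.0001  0.0002 -0.0013]
```

Request:
play_rows --targets '[[[-0.0003, 0, -0.0007], [0, 0, 0]], [[0, 0, 0], [0, 0, 0]], [[0, 0, 0], [0, 0, 0]], [[0.0145, 0, -0.0068], [0, 0, 0]], [[0.0145, 0, -0.0068], [0, 0, 0]], [[0.0145, 0, -0.0068], [0, 0, 0]], [[0.0145, 0, -0.0068], [0, 0, 0]], [[0.0145, 0, -0.0068], [0, 0, 0]]]'

```text
t: 16.12
position: [477.5, -167.5, 118.0]
ee_rot: [0.998, 0.05, 0.027, -0.002]
wrist_force: [-7.5, -5.2, -2.7]
width: 0.13
grip_force: 88.8
```

```bash
python3 -c "
from h import *
lt()"
```

```text
grip pt lane [77.7 -1.1 51. ] F lane [-8.3 -4.4  1.5] rot err [-0.0003  0.0057 -0.003 ]
```

Request:
play_rows --targets '[[[0.0145, 0, -0.0068], [0, 0, 0]], [[0.0145, 0, -0.0068], [0, 0, 0]], [[0.0145, 0, -0.0068], [0, 0, 0]], [[0.0145, 0, -0.0068], [0, 0, 0]], [[0.0145, 0, -0.0068], [0, 0, 0]], [[0.0145, 0, -0.0068], [0, 0, 0]]]'

```text
t: 16.62
position: [520.5, -163.5, 141.3]
ee_rot: [0.998, 0.05, 0.028, -0.001]
wrist_force: [-6.4, -3.9, -2.2]
width: 0.125
grip_force: 89.1
```

```bash
python3 -c "
from h import *
lt()"
```

```text
grip pt lane [126.7  -1.6  50.8] F lane [-7.  -3.2  1.3] rot err [ 0.0003  0.0047 -0.0024]
```

Request:
play_rows --targets '[[[0.0145, -0.0003, -0.0068], [0, 0, 0]], [[0.0145, -0.0003, -0.0068], [0, 0, 0]], [[0.0145, -0.0003, -0.0068], [0, 0, 0]], [[0.0145, -0.0003, -0.0068], [0, 0, 0]], [[0.0145, -0.0003, -0.0068], [0, 0, 0]], [[0.0145, -0.0003, -0.0068], [0, 0, 0]], [[0.0145, -0.0003, -0.0068], [0, 0, 0]], [[0.0145, -0.0003, -0.0068], [0, 0, 0]]]'

```text
t: 17.28
position: [576.4, -157.4, 172.0]
ee_rot: [0.998, 0.051, 0.028, -0.0]
wrist_force: [-6.9, -4.9, -1.5]
width: 0.127
grip_force: 89.2
```

```bash
python3 -c "
from h import *
lt()"
```

```text
grip pt lane [190.8  -1.3  50.9] F lane [-7.2 -4.1  2.2] rot err [ 0.0013  0.0048 -0.0016]
```

Request:
play_rows --targets '[[[0.0145, -0.0003, -0.0068], [0, 0, 0]], [[0.0145, -0.0003, -0.0068], [0, 0, 0]], [[0.0145, 0, -0.0068], [0, 0, 0]], [[0.009, 0, -0.0042], [0, 0, 0]], [[0, 0, 0], [0, 0, 0]], [[0, 0, 0], [0, 0, 0]]]'

```text
t: 17.78
position: [604.0, -153.7, 186.8]
ee_rot: [0.998, 0.051, 0.03, -0.001]
wrist_force: [-4.2, -3.2, 1.2]
width: 0.126
grip_force: 89.6
```

```bash
python3 -c "
from h import *
lt()"
```

```text
grip pt lane [222.4  -0.5  50.5] F lane [-3.4 -2.7  3.2] rot err [ 0.0014  0.0014 -0.0014]
```

Request:
play_rows --targets '[[[0.0055, 0, -0.0026], [0, 0, 0]], [[0.0055, 0, -0.0026], [0, 0, 0]], [[0.0055, 0, -0.0026], [0, 0, 0]], [[0, 0, 0], [0, 0, 0]], [[0, 0, 0], [0, 0, 0]]]'

```text
t: 18.2
position: [611.5, -151.4, 190.9]
ee_rot: [0.998, 0.051, 0.03, -0.002]
wrist_force: [-4.9, -1.2, 1.3]
width: 0.13
grip_force: 89.5
```

```bash
python3 -c "
from h import *
lt()"
```

```text
grip pt lane [231.1   0.9  50.5] F lane [-3.7 -0.7  3.5] rot err [ 0.0001  0.0021 -0.001 ]
```

Request:
play_rows --targets '[[[0.0036, 0, -0.0017], [0, 0, 0]], [[0, 0, 0], [0, 0, 0]], [[0, 0, 0], [0, 0, 0]]]'

```text
t: 18.45
position: [612.8, -151.2, 191.6]
ee_rot: [0.998, 0.051, 0.029, -0.002]
wrist_force: [-4.8, -1.5, 0.7]
width: 0.131
grip_force: 89.5
```

```bash
python3 -c "
from h import *
lt()
from bench import *
s=observe();k=snapshot('wrist');cv2.imwrite('pics/w6.png',k['color'][:,:,::-1])
import pickle;k['s']=s;pickle.dump(k,open('w6.pkl','wb'))
T=toolT(s)@k['T_tool_cam']
t=snapshot('top');p=cv2.resize(t['color'][150:310,350:430,::-1],(300,600),interpolation=3)
cv2.imwrite('pics/c6.png',np.hstack([cv2.resize(k['color'][:,140:500,::-1],(450,600)),p]))"
```

```text
grip pt lane [232.5   1.1  50.5] F lane [-3.9 -1.   3. ] rot err [-0.0002  0.0027 -0.0012]
```

View pics/c6.png

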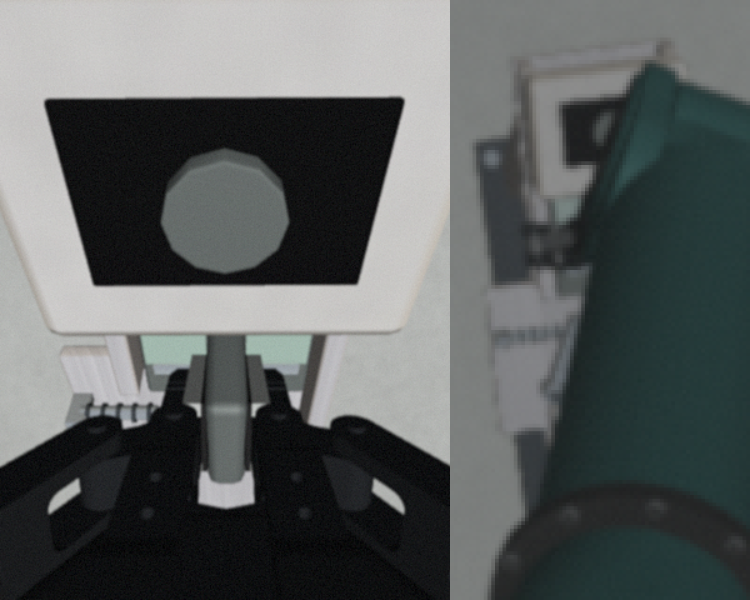

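The picture shows the carrier under the hood, its rear edge at about (230,380) in the left half. In the top view the pawl is turned in again, from (550,385) to (575,320). I'll nudge until it touches the end stop.

Request:
play_rows --targets '[[[0.0036, 0, -0.0017], [0, 0, 0]], [[0, 0, 0], [0, 0, 0]], [[0, 0, 0], [0, 0, 0]]]'

```text
t: 18.8
position: [614.1, -151.0, 192.5]
ee_rot: [0.998, 0.051, 0.029, -0.002]
wrist_force: [-6.9, -1.3, 0.6]
width: 0.126
grip_force: 89.5
```

```bash
python3 -c "
from h import *
lt()"
```

```text
grip pt lane [234.1   1.2  50.6] F lane [-5.8 -0.6  3.8] rot err [-0.0004  0.0032 -0.0012]
```

Request:
play_rows --targets '[[[0.0036, 0, -0.0017], [0, 0, 0]], [[0, 0, 0], [0, 0, 0]], [[0, 0, 0], [0, 0, 0]]]'

```text
t: 19.05
position: [615.7, -150.7, 193.4]
ee_rot: [0.998, 0.051, 0.029, -0.002]
wrist_force: [-6.1, -0.9, 1.3]
width: 0.133
grip_force: 89.5
```

```bash
python3 -c "
from h import *
lt()"
```

```text
grip pt lane [236.    1.2  50.6] F lane [-4.7 -0.2  4.1] rot err [-0.0004  0.0034 -0.0012]
```

Request:
play_rows --targets '[[[0.0036, 0, -0.0017], [0, 0, 0]], [[0, 0, 0], [0, 0, 0]], [[0.0036, 0, -0.0017], [0, 0, 0]], [[0, 0, 0], [0, 0, 0]], [[0, 0, 0], [0, 0, 0]]]'

```text
t: 19.47
position: [616.5, -150.7, 194.2]
ee_rot: [0.998, 0.051, 0.026, -0.002]
wrist_force: [-9.3, -1.4, 0.6]
width: 0.129
grip_force: 89.3
```

```bash
python3 -c "
from h import *
lt()"
```

```text
grip pt lane [237.    1.1  51. ] F lane [-8.  -0.5  5. ] rot err [-0.0009  0.0071 -0.0012]
```

Request:
play_rows --targets '[[[-0.009, 0, 0.0042], [0, 0, 0]], [[-0.009, 0, 0.0042], [0, 0, 0]], [[-0.009, 0, 0.0042], [0, 0, 0]], [[-0.0055, 0, 0.0026], [0, 0, 0]], [[0, 0, 0], [0, 0, 0]], [[0, 0, 0], [0, 0, 0]]]'

```text
t: 19.97
position: [610.4, -151.9, 190.7]
ee_rot: [0.998, 0.051, 0.036, -0.001]
wrist_force: [-0.1, 0.2, 9.6]
width: 0.125
grip_force: 90.7
```

```bash
python3 -c "
from h import *
lt()"
```

```text
grip pt lane [230.1   0.6  50.8] F lane [4.6 0.2 8.5] rot err [ 0.0015 -0.0061 -0.0005]
```

Request:
play_rows --targets '[[[-0.0008, 0, -0.0018], [0, 0, 0]], [[-0.0055, 0, 0.0026], [0, 0, 0]], [[0, 0, 0], [0, 0, 0]], [[0, 0, 0], [0, 0, 0]]]'

```text
t: 20.3
position: [601.9, -152.0, 185.8]
ee_rot: [0.998, 0.051, 0.03, -0.002]
wrist_force: [0.1, -0.3, -3.7]
width: 0.126
grip_force: 88.9
```

```bash
python3 -c "
from h import *
lt()"
```

```text
grip pt lane [220.2   1.4  50.6] F lane [-1.7 -0.3 -3.2] rot err [-0.0001  0.0012 -0.001 ]
```

Request:
play_rows --targets '[[[-0.0036, 0.0005, 0.0017], [0, 0, 0]], [[0, 0, 0], [0, 0, 0]], [[0, 0, 0], [0, 0, 0]]]'

```text
t: 20.55
position: [600.4, -152.9, 185.3]
ee_rot: [0.998, 0.051, 0.031, -0.001]
wrist_force: [-0.3, -0.4, -3.5]
width: 0.13
grip_force: 88.9
```

```bash
python3 -c "
from h import *
lt()"
```

```text
grip pt lane [218.6   0.6  50.8] F lane [-2.  -0.3 -2.9] rot err [ 0.0002  0.0007 -0.0013]
```

Request:
play_rows --targets '[[[-0.0036, 0.0005, 0.0017], [0, 0, 0]], [[0, 0, 0], [0, 0, 0]], [[0, 0, 0], [0, 0, 0]]]'

```text
t: 20.8
position: [599.9, -153.2, 185.0]
ee_rot: [0.998, 0.051, 0.032, -0.001]
wrist_force: [1.7, 0.4, -2.5]
width: 0.126
grip_force: 88.9
```

```bash
python3 -c "
from h import *
lt()"
```

```text
grip pt lane [218.    0.4  50.9] F lane [ 0.3  0.2 -3. ] rot err [ 0.0004 -0.0009 -0.0012]
```

Request:
play_rows --targets '[[[0.0008, 0, 0.0018], [0, 0, 0]], [[0, 0, 0], [0, 0, 0]], [[0, 0, 0], [0, 0, 0]]]'

```text
t: 21.05
position: [600.2, -153.2, 184.7]
ee_rot: [0.998, 0.051, 0.032, -0.001]
wrist_force: [-0.3, 1.6, 4.2]
width: 0.129
grip_force: 89.9
```

```bash
python3 -c "
from h import *
lt()"
```

```text
grip pt lane [218.1   0.3  50.5] F lane [1.9 1.6 3.8] rot err [ 0.0003 -0.0006 -0.0011]
```

Request:
play_rows --targets '[[[0, 0, 0], [0, 0, 0]], [[0, 0, 0], [0, 0, 0]], [[0, 0, 0], [0, 0, 0]], [[0, 0, 0], [0, 0, 0]]]' --gripper 0.6

```text
t: 21.38
position: [599.2, -153.5, 183.6]
ee_rot: [0.998, 0.051, 0.031, -0.001]
wrist_force: [-0.0, -0.2, 0.7]
width: 0.602
grip_force: 0.0
```

Request:
play_rows --targets '[[[-0.01, 0, -0.04], [0, 0, 0]], [[-0.02, 0, -0.06], [0, 0, 0]], [[-0.02, 0, -0.06], [0, 0, 0]], [[-0.02, 0, -0.06], [0, 0, 0]], [[0, 0, 0], [0, 0, 0]], [[0, 0, 0], [0, 0, 0]], [[0, 0, 0], [0, 0, 0]]]'

```text
t: 21.97
position: [557.7, -157.3, 291.1]
ee_rot: [0.998, 0.051, 0.031, -0.002]
wrist_force: [-0.3, 0.9, -0.5]
width: 0.603
grip_force: 0.0
```

```bash
python3 -c "
from h import *
from bench import *
import pickle
s=observe();k=snapshot('wrist');k['s']=s;pickle.dump(k,open('w7.pkl','wb'));cv2.imwrite('pics/w7.png',k['color'][:,:,::-1]);lt()"
```

```text
grip pt lane [231.1   1.  163.8] F lane [0.4 0.  0.5] rot err [-0.0002  0.0013 -0.0009]
```

View pics/w7.png

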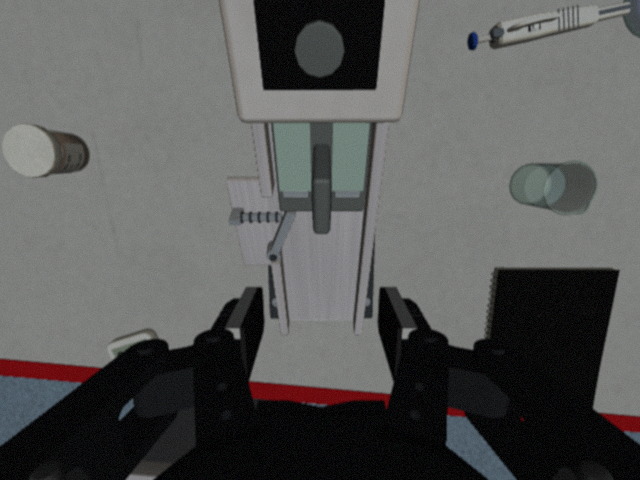

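w7 shows the carrier lying square in the lane under the hood. Its rear edge is at about row 210, columns 280–363, with the sprung-in pawl's tip at about (292,212) right behind it. The jars and beaker haven't moved.

```bash
python3 - <<'E'
from h import *;import pickle
k=pickle.load(open("w7.pkl","rb"));T=toolT(k["s"])@k["T_tool_cam"]
print("rear",lanepts(k,T,[(281,210),(362,210),(305,210)],L,YAW,16).round(1).tolist(),"tip",lanepts(k,T,[(292,212)],L,YAW,17).round(1),"low edge",lanepts(k,T,[(288,321),(355,321)],L,YAW,0).round(1).tolist())
g=cv2.cvtColor(k["color"],cv2.COLOR_RGB2GRAY);print(g[196:222,340:350].mean(1).round().tolist())
E
```

```text
rear [[178.2, 32.3, 16.0], [178.0, -34.7, 16.0], [178.1, 12.4, 16.0]] tip [[176.8  23.2  17. ]] low edge [[1.6, 38.9, 0.0], [1.5, -41.5, 0.0]]
[112.0, 95.0, 74.0, 69.0, 71.0, 71.0, 71.0, 70.0, 70.0, 72.0, 72.0, 71.0, 70.0, 67.0, 75.0, 106.0, 132.0, 138.0, 138.0, 139.0, 139.0, 139.0, 139.0, 139.0, 139.0, 137.0]
```

```bash
python3 -c "
from bench import *
print(sign_off())"
```

```text
the job is handed in; nothing more can be done
None
```

I loaded the carrier to the end stop, drew it back onto the sprung-in pawl, let go and handed the job in at about 22 s. My last picture puts its origin near 236 mm up the lane, square and centred, with the jars and beaker where they were; the sign-off gave no verdict.

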